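# Close a triaxial cell and hold its piston off the specimen

### The job

Lift the cell head by its boss off the grey pipe and lower it gently, without dropping it, onto the open triaxial cell until it lies fully home on the flange, then let go of it. Then take the piston by its knob, draw it straight up about 20 mm off the white top cap without forcing it sideways in its bore or lifting the head, and finish still holding it there, about half-way up its travel, so that the head can be latched down. Leave everything else on the bench where it is.

Things in the scene. Friction and masses are not known exactly. Their poses are not given: they have to be found in the camera images.
- head_boss (a point): loose cell head, 0.5 kg: round aluminium plate 110 mm across, 15 mm thick; on it a round guide boss 42 mm across, 38 mm tall (the place to grip it, from above); under it a tapered hollow spigot 72 mm across, 8 mm deep. It starts level on the grey pipe, spigot inside the pipe. Point: on the boss's axis half-way up the boss, 34 mm above the plate's underside, 19 mm below the boss's top. z up the axis; any yaw will do
- head_seat (a point): the same cell head: centre of the underside of its plate, the face that lies on the pipe at the start and on the cell's flange when fully home
- piston_knob (a point): loose steel piston, 0.3 kg: an 18 mm rod in the boss's upright 19 mm bore, knob on top 26 mm across, 24 mm tall (the place to grip it, from above). Hanging, its knob rests on the boss. It is captive: it rises 45 mm from there until its foot collar meets the head's underside. Point: on the axis half-way up the knob, 12 mm above the knob's underside, 120 mm above the tip. z up the axis
- piston_tip (a point): the same piston: centre of its flat lower end, under a foot collar 25 mm across, 10 mm tall. While the piston hangs in the head, the tip is 55 mm below the underside of the head's plate
- cell_rim (a point): fixed triaxial cell, open at the top: base 148 mm across with valves reaching 103 mm from the axis, clear cylinder, top flange 112 mm across with a mouth 79 mm across, three latches hanging at the flange's sides below its top (reaching 71 mm from the axis). Point: centre of the mouth in the flange's top face, 175 mm above the bench. z up
- cap_seat (a point): white top cap 38 mm across on the dummy specimen in the middle of the cell, fixed. Point: centre of its top face, 47 mm below the flange's top face. Once the head is fully home the piston's tip stands on it, and the knob's underside is then 8 mm above the boss's top
- pipe_stand: short upright grey pipe, fixed, 100 mm across (mouth 84 mm), 75 mm tall, on which the cell head is parked. Origin: centre of its underside
- spanner: loose open-ended spanner, 170 mm, lying between the cell and the pipe; leave it alone. Origin: its underside
- porous_disc: loose porous disc, 38 mm across, 12 mm thick, lying beyond the spanner; leave it alone. Origin: its underside
- split_former: loose brass tube, 50 mm across, 90 mm tall, standing at the left; leave it alone. Origin: its underside
- tin_a: loose aluminium sample tin, 60 mm across, 40 mm tall; leave it alone. Origin: its underside
- tin_b: second sample tin, the same; leave it alone. Origin: its underside
- balance_mass: loose brass balance mass with a knob, 44 mm across, 62 mm tall; leave it alone. Origin: its underside
- spatula: loose spatula, 200 mm, at the back; leave it alone. Origin: its underside
- grease_pot: loose white screw-top pot, 64 mm across, 50 mm tall, at the back; leave it alone. Origin: its underside

How it is judged:
On the way:
1. the cell head lies fully home on the cell's flange, at rest and let go, the piston standing on the top cap (z of head_seat in the frame of cell_rim between -0.003 and 0.0025 m and horizontal distance between head_seat and cell_rim below 0.006 m and angle between head_seat's own z axis and vertical below 0.03 rad and linear speed of cell_head below 0.02 m/s and contact force between the fingers and cell_head below 0.2 N and z of piston_tip in the frame of cap_seat below 0.006 m), for 0.2 s.
At the end, for the whole second after the job is handed in: The head still lies on the flange (within 2.5 mm of home, 6 mm of centre, 0.03 rad of level); the piston is held still in the fingers with its tip 13 to 27 mm above the top cap, touching neither the cap nor pressing on the bore with more than 8 N; nothing of the robot touches the head (z of head_seat in the frame of cell_rim between -0.003 and 0.0025 m and horizontal distance between head_seat and cell_rim below 0.006 m and angle between head_seat's own z axis and vertical below 0.03 rad and z of piston_tip in the frame of cap_seat between 0.013 and 0.027 m and contact force between the fingers and piston above 2 N and contact force between piston and top_cap below 0.1 N and contact force between piston and cell_head below 8 N and contact force between each of the arm, the fingers and cell_head below 0.5 N and linear speed of piston below 0.02 m/s); the arm keeps its last pose, push and grip.
It fails at once if the piston is forced sideways or jammed in the head's bore (more than 25 N between them) (contact force between piston and cell_head above 25 N).
It fails at once if the cell head is dropped (moving faster than 0.35 m/s while not in the fingers) (linear speed of cell_head above 0.35 m/s and contact force between the fingers and cell_head below 0.1 N).
It fails at once if the head is set down hard (more than 60 N between the head and the cell) (contact force between cell_head and cell above 60 N).
It fails at once if the head is lifted or tipped by the piston (fingers on the piston while the head is more than 5 mm above the flange's height or tilted by more than 0.05 rad) (contact force between the fingers and piston above 1 N and (height (world z) of head_seat above 0.18 m or angle between head_seat's own z axis and vertical above 0.05 rad)).
It fails at once if another thing on the bench is moved by more than 30 mm (distance of any of spanner, porous_disc, split_former, tin_a, tin_b, balance_mass, spatula, grease_pot from where it was at the start of the episode above 0.03 m).
It also fails if it takes over 51 s, if anything falls off the work surface, if the arm or the gripper's body presses on something with over 40 N, if the wrist force passes 120 N, or if a joint passes its speed limit or range.

### The arm

A 6-joint arm with a two-finger parallel gripper is mounted at the origin on the work surface. World frame = base frame: x ahead of the robot, y to its left, z up, the work surface at z = 0. Lengths are in m, angles in rad, forces in N, time in s.
With the tool pointing down it reaches from about 0.275 to 0.85 m from the base axis. Payload 5.2 kg.
Tool frame: the origin (TCP) lies midway between the tips of the shut fingers; the grasp point (between the pads) lies 19 mm behind it; y points along the fingers, z is the direction in which the jaws open and shut, and the axes are right-handed (so a half turn about y gives the same grasp; the last joint's range is limited). The gripper opens to 85 mm and grips with 20 to 120 N. Pads are 22 mm wide; open, the fingers measure 114 mm over their backs; the gripper's body (76 mm by 85 mm) begins 54 mm behind the grasp point. The pads swing forward as they close: fully open they stand 13 mm farther back than shut.
Start: joints at [1.116, 0.259, 1.535, -0, 1.348, -0.203], TCP at [0.137, 0.533, 0.2] pointing down, gripper open.
Joint ranges: [-3.14, 3.14], [-0.91, 2.08], [0.19, 2.58], [-1.22, 4.36], [0.22, 2.71], [-3.12, 3.12]. Speed limits (rad/s): [2.57, 2.57, 3.14, 3.14, 3.14, 3.14].

### API

Orientations are given as a unit quaternion [x, y, z, w].
In Python, from plant import ctrl, camera, sign_off gives the robot as it stands. The module is installed in compiled form; this text tells all that it offers.
- The arm moves only by the shell command python3 -m handwheel 'ROWS' [FORCE]. ROWS is JSON, a list of rows, each a list of 3 entries, a list of its own where there are three numbers: the shift along the tool's x, y, z in mm, then the turn, a rotation vector about the tool's x, y, z in rad, then the finger opening in mm, from 0 to 85.4. In form: [[[x, y, z], [wx, wy, wz], jaw], ...]. A call has 1 to 12 rows; each row is the pose to reach, as a shift and turn from the pose measured when the call began, along the tool's axes at that moment; what a row does not reach only later rows make up. A row lasts 1/12 s, in which the tool goes at most 41.7 mm and 7.16 degrees, less where a joint would pass 70% of its speed; a pose out of reach is approached as far as the arm can. A call with a gripper value outside its range is refused whole. The fingers move at their own pace and stop on an object; FORCE is the grip in N (left out, the last holds). Time passes only in rows, so rows that repeat a pose let the fingers close. It gives the time, the measured TCP pose, the force and the opening at its end, in the units of the state.
- ctrl.get_state(): the state, without advancing time (a new reading comes with each control period).
- camera(name): name is "scene" or "top" or "wrist"; returns a dict with "pixels" (420x560x3 uint8, red, green, blue), "depth" (420x560 float32, m along the optical axis (not along the pixel's ray), 0 where there is no reading), "fx", "fy", "cx", "cy" (pixels), "rvec" (rotation vector, rad) and "tvec" (3), from world to camera coordinates, as OpenCV has them. Camera axes: x right, y down, z forward; pixel columns grow to the right and rows downward; lengths in m; the calibration is good to about 2 mm. A picture is of the moment at which its call begins.
- sign_off(): hands the job in, once; it reports no verdict.
The state is a dict: "time_s": time; "joint_positions": joint angles; "dq": joint speeds; "joint_torque": joint torques, N m; "position": TCP position; "tool_rot": TCP orientation; "ft_force": force on the tool from outside, world axes, zero at the start; "moment": the same for the moment, N m; "finger_gap": finger opening in m.
Only numpy, scipy, OpenCV 4.12 (cv2) and the standard library are available. Lean on these libraries where they do the work, as an engineer would, in place of code of your own. Each camera call takes 0.05 s, during which the arm holds its last target. There are 200 camera calls.

## Working session

There is one attempt and no reset: what is moved stays moved. The work goes in short steps, Python scripts to look and compute and a shell command to move; the robot and the scene stay as the last step left them, time stands still between calls to the robot, and variables do not carry over. Pictures are saved under pics/ and viewed, about 8 in all and at most 12, crops included, and the job is handed in when it is done.

```bash
mkdir -p pics; python3 - <<'E'
from plant import ctrl,camera
import cv2,numpy as np
s=ctrl.get_state(); print(s)
for n in("scene","top"):
    c=camera(n); cv2.imwrite(f"pics/{n}0.png",c["pixels"][:,:,::-1]); np.savez(f"{n}0.npz",**c)
    print(n,c["fx"],c["fy"],c["cx"],c["cy"],c["rvec"],c["tvec"])
E
```

```text
{'time_s': 0.0, 'joint_positions': array([ 1.11622209e+00,  2.59362456e-01,  1.53608230e+00,  1.71531937e-05,
        1.34800656e+00, -2.02778529e-01]), 'dq': array([ 0.00086027, -0.00068994,  0.00097212,  0.00310535, -0.0010788 ,
        0.00094103]), 'joint_torque': array([ 1.91975309e-04, -4.46027362e+01, -2.90563881e+01, -5.59134060e-04,
        1.20235232e-02,  6.23716289e-06]), 'position': array([0.13672638, 0.53213102, 0.19916459]), 'tool_rot': array([ 0.70212984, -0.08900725,  0.08857182, -0.70088974]), 'ft_force': array([ 0.02609522, -1.25399137, -0.06980406]), 'moment': array([ 4.39915509e-03, -9.72550005e-06, -2.72495634e-03]), 'finger_gap': 0.08514703733786665}
scene 500.18900395163934 500.18900395163934 279.1012914884886 212.23072794291264 [ 1.06687604  2.20261156 -1.16105661] [ 0.37112197 -0.14726863  1.89973535]
top 397.4005502498838 397.4005502498838 276.6286685059177 210.1486957704893 [ 2.18150985 -2.18187205  0.01901109] [0.00861405 0.5791292  1.05742195]
```

View pics/scene0.png

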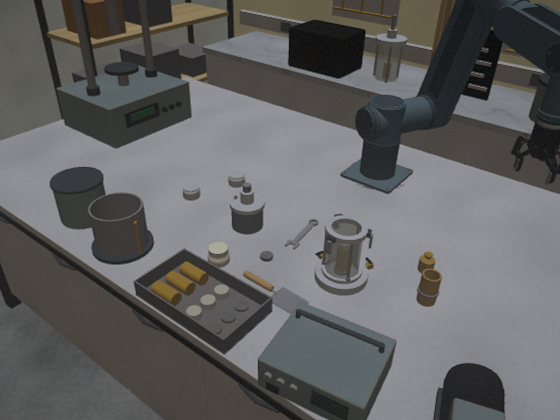

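View pics/top0.png

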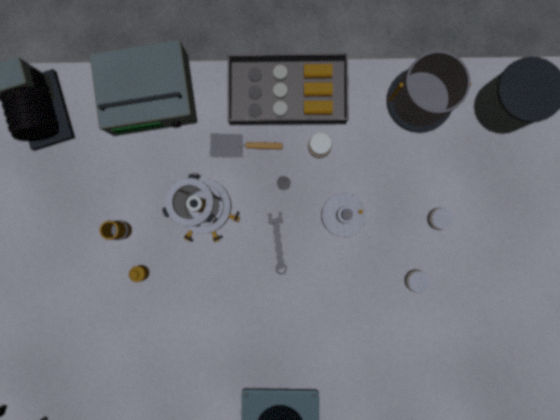

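Scene view: head with piston on the grey pipe at about (247,200), cell at (345,245), spanner between them. Top view: head at (345,214) with an orange vent at (360,211), cell flange at (192,204). Next I fit circles to the depth clouds.

```bash
cat >h.py <<'E'
import numpy as np,cv2
from scipy.optimize import least_squares
from scipy.spatial.transform import Rotation as R
def cloud(c):
    d=np.asarray(c["depth"]); v,u=np.indices(d.shape)
    p=np.stack([(u-c["cx"])/c["fx"]*d,(v-c["cy"])/c["fy"]*d,d],-1)
    W=R.from_rotvec(c["rvec"]).inv().apply(p.reshape(-1,3)-c["tvec"]).reshape(p.shape)
    W[d==0]=np.nan
    return W
def edgepts(c,z,mask):
    """outer contour of mask, rays met with plane z"""
    cs,_=cv2.findContours(mask.astype(np.uint8),cv2.RETR_EXTERNAL,cv2.CHAIN_APPROX_NONE)
    k=max(cs,key=cv2.contourArea)[:,0].astype(float)
    return ray(c,k,z)
def ray(c,k,z):
    Ri=R.from_rotvec(c["rvec"]).inv(); o=Ri.apply(-np.asarray(c["tvec"]))
    d=Ri.apply(np.c_[(k[:,0]-c["cx"])/c["fx"],(k[:,1]-c["cy"])/c["fy"],np.ones(len(k))])
    return o+d*((z-o[2])/d[:,2])[:,None]
def circ(p,r=None):
    f=(lambda q:np.hypot(p[:,0]-q[0],p[:,1]-q[1])-(r or q[2]))
    x0=np.r_[(p[:,:2].max(0)+p[:,:2].min(0))/2,.05]
    s=least_squares(f,x0,loss="soft_l1",f_scale=.001); return s.x,np.sqrt(np.mean(s.fun**2))
E
python3 - <<'E'
import numpy as np; from h import *
print(R.from_quat([0.70212984,-0.08900725,0.08857182,-0.70088974]).as_matrix().round(3))
for n in("top","scene"):
    c=dict(np.load(n+"0.npz")); W=cloud(c)
    g=(275,215) if n=="top" else None
    if n=="top": cs=dict(head=(345,214),cell=(192,204))
    else: cs=dict(head=(247,205),cell=(345,232))
    for k,(u,v) in cs.items():
        w=W[v-45:v+46,u-45:u+46]; z=w[...,2]
        bands=dict(head=[("plate",.084,.096),("bosstop",.122,.134),("knob",.145,.16)],cell=[("flange",.169,.181),("cap",.122,.134),("base",.01,.05)])[k]
        for b,lo,hi in bands:
            m=(z>lo)&(z<hi); p=w[m]
            if len(p)<5: print(n,k,b,len(p));continue
            print(n,k,b,len(p),"med",np.median(p,0).round(4),"min",p.min(0).round(4),"max",p.max(0).round(4),"mid",((p.min(0)+p.max(0))/2).round(4))
    for (u,v) in ([(240,240),(300,280)] if n=="top" else []): print("bench",W[v,u].round(4))
E
```

```text
[[ 0.968 -0.001  0.249]
 [-0.249 -0.002  0.968]
 [-0.    -1.    -0.002]]
top head plate 1247 med [ 0.5608 -0.157   0.0897] min [ 0.5085 -0.2144  0.0844] max [ 0.6159 -0.1069  0.0957] mid [ 0.5622 -0.1607  0.09  ]
top head bosstop 134 med [ 0.5618 -0.1564  0.1273] min [ 0.5427 -0.1805  0.1222] max [ 0.5835 -0.1401  0.1314] mid [ 0.5631 -0.1603  0.1268]
top head knob 101 med [ 0.5633 -0.16    0.1518] min [ 0.5516 -0.172   0.1451] max [ 0.5753 -0.1485  0.1571] mid [ 0.5635 -0.1603  0.1511]
top cell flange 1060 med [0.586  0.2058 0.1745] min [0.535  0.1507 0.169 ] max [0.656  0.2702 0.1792] mid [0.5955 0.2105 0.1741]
top cell cap 249 med [0.5912 0.2097 0.1278] min [0.5451 0.1483 0.1221] max [0.6566 0.2479 0.1338] mid [0.6008 0.1981 0.1279]
top cell base 1205 med [0.5683 0.1745 0.0254] min [0.4934 0.1138 0.0101] max [0.6631 0.26   0.05  ] mid [0.5783 0.1869 0.03  ]
bench [ 0.4982  0.1094 -0.0033]
bench [ 0.3909 -0.0543  0.0019]
scene head plate 432 med [ 0.5808 -0.1459  0.0888] min [ 0.5113 -0.2135  0.0841] max [ 0.625  -0.1032  0.0954] mid [ 0.5682 -0.1583  0.0898]
scene head bosstop 64 med [ 0.5732 -0.1519  0.127 ] min [ 0.5458 -0.1818  0.1222] max [ 0.5875 -0.1372  0.1338] mid [ 0.5667 -0.1595  0.128 ]
scene head knob 41 med [ 0.5691 -0.1567  0.15  ] min [ 0.5505 -0.1699  0.1454] max [ 0.5794 -0.146   0.1543] mid [ 0.565  -0.1579  0.1498]
scene cell flange 543 med [0.5976 0.2103 0.1726] min [0.5352 0.1524 0.169 ] max [0.6587 0.2714 0.1777] mid [0.597  0.2119 0.1733]
scene cell cap 209 med [0.6124 0.2083 0.128 ] min [0.5477 0.157  0.122 ] max [0.6648 0.2748 0.134 ] mid [0.6062 0.2159 0.128 ]
scene cell base 602 med [0.607  0.2036 0.0258] min [ 0.0833 -0.0107  0.0102] max [0.6556 0.2775 0.05  ] mid [0.3695 0.1334 0.0301]
```

```bash
python3 - <<'E'
import cv2
a=cv2.imread("pics/top0.png")[150:270,140:400]
cv2.imwrite("pics/topcrop.png",cv2.resize(a,None,fx=3,fy=3,interpolation=cv2.INTER_CUBIC))
E
```

```text
(no output)
```

View pics/topcrop.png

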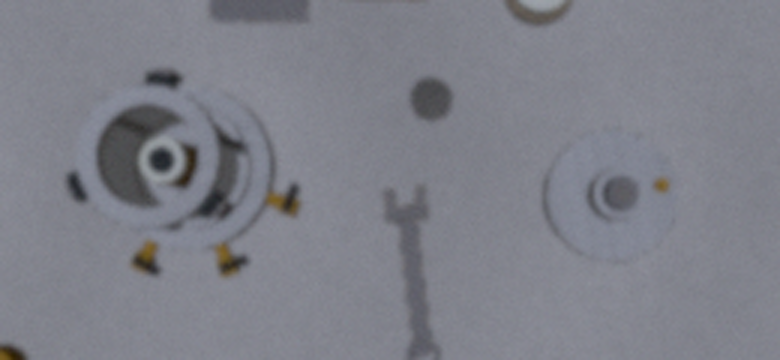

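Top crop: the vent sits on the plate on the −y side, and the latches are at the flange's sides. I'll bring the jaws in along world x, which is clear of the vent, and move toward the head.

```bash
python3 -m handwheel '[[[35,-10,-33],[0,0.12,0],85],[[63,-20,-61],[0,0.24,0],85],[[91,-30,-89],[0,0.36,0],85],[[119,-40,-117],[0,0.48,0],85],[[147,-50,-145],[0,0.6,0],85],[[175,-60,-173],[0,0.72,0],85],[[203,-70,-200],[0,0.84,0],85],[[231,-80,-226],[0,0.96,0],85],[[259,-90,-253],[0,1.08,0],85],[[287,-100,-280],[0,1.2,0],85],[[315,-110,-307],[0,1.32,0],85],[[343,-120,-334],[0,1.32,0],85]]'
cat >>h.py <<'E'
def tell(tx,ty,tz,yaw=None):
    from plant import ctrl
    s=ctrl.get_state(); M=R.from_quat(s["tool_rot"]); d=np.array([tx,ty,tz])-s["position"]
    D=np.array([[0,0,1.],[1,0,0],[0,1,0]]).T  # cols built below
    D=np.column_stack([[0,-1,0],[0,0,-1],[1,0,0]]).astype(float) # tool x=-y, y=-z, z=+x
    print("t",round(s["time_s"],2),"pos",s["position"].round(4),"F",s["ft_force"].round(1),"gap",round(s["finger_gap"],4),"q",s["joint_positions"].round(2))
    print("shift mm",(M.inv().apply(d)*1000).round(1),"turn",(M.inv()*R.from_matrix(D)).as_rotvec().round(4))
E
python3 - <<'E'
from h import *; tell(.5635,-.160,.30)
c=dict(np.load("top0.npz")); W=cloud(c); z=W[...,2]
m=np.zeros(z.shape,bool); m[160:250,150:250]=((z>.169)&(z<.182))[160:250,150:250]; m=cv2.morphologyEx(m.astype(np.uint8),cv2.MORPH_OPEN,np.ones((3,3)))
p=W[m>0]; q=edgepts(c,.175,m); print("flange",circ(q,.056),circ(q))
m=np.zeros(z.shape,bool); m[170:260,300:390]=((z>.07))[170:260,300:390]; q=edgepts(c,.09,m); print("plate",circ(q,.055),circ(q))
E
```

```text
time_s: 1.1
position: [0.3861, 0.1216, 0.3201]
tool_rot: [0.499, -0.502, 0.502, -0.498]
ft_force: [0.9, 0.7, 0.1]
finger_gap: 0.0849
t 1.1 pos [0.3861 0.1216 0.3201] F [0.9 0.7 0.1] gap 0.0849 q [ 0.03 -0.07  1.62 -0.    1.6   0.04]
shift mm [280.2  20.3 179.6] turn [ 0.0007 -0.0076  0.0014]
flange (array([0.59026891, 0.20681168, 0.05      ]), np.float64(0.003530828084936641)) (array([0.59023777, 0.20680531, 0.05547191]), np.float64(0.003698057058890016))
plate (array([ 0.56300182, -0.16006716,  0.05      ]), np.float64(0.0014819423044810122)) (array([ 0.56302821, -0.1601301 ,  0.05368771]), np.float64(0.0006940975848732824))
```

```bash
python3 -m handwheel '[[[32,2,20],[0,0,0],85],[[65,5,42],[0,0,0],85],[[98,7,63],[0,0,0],85],[[131,9,84],[0,0,0],85],[[164,12,105],[0,0,0],85],[[197,14,126],[0,0,0],85],[[230,16,147],[0,-0.008,0],85],[[258,18,165],[0,-0.008,0],85],[[280,20,180],[0,-0.008,0],85],[[280,20,180],[0,-0.008,0],85],[[280,20,180],[0,-0.008,0],85]]'
python3 - <<'E'
from h import *; from plant import camera
c=camera("wrist"); cv2.imwrite("pics/w1.png",c["pixels"][:,:,::-1]); np.savez("w1.npz",**c); tell(.563,-.16,.30)
W=cloud(c); z=W[...,2]
print("valid",np.isfinite(z).mean(), "zrange",np.nanpercentile(z,[1,50,99]))
for a,b in ((.08,.1),(.12,.135),(.145,.165)):
    m=(z>a)&(z<b)&(np.hypot(W[...,0]-.563,W[...,1]+.16)<.065); p=W[m]; print(a,len(p),p.min(0).round(4) if len(p) else "",p.max(0).round(4) if len(p) else "", np.median(p,0).round(4) if len(p) else "")
E
```

```text
time_s: 2.02
position: [0.5638, -0.1609, 0.2986]
tool_rot: [-0.5, 0.501, -0.5, 0.499]
ft_force: [0.8, 0.3, -0.8]
finger_gap: 0.0852
t 2.07 pos [ 0.5635 -0.1598  0.2993] F [-0.1 -0.2  0.4] gap 0.0849 q [-0.47  0.28  1.26 -0.    1.6  -0.47]
shift mm [ 0.2 -0.7 -0.5] turn [ 0.0027 -0.0005 -0.    ]
valid 0.9958503401360544 zrange [-0.74812349  0.00096148  0.42724994]
0.08 4281 [ 0.5088 -0.2159  0.08  ] [ 0.6166 -0.106   0.1   ] [ 0.5622 -0.1529  0.0902]
0.12 465 [ 0.5431 -0.1811  0.1202] [ 0.5828 -0.1402  0.1345] [ 0.5624 -0.1524  0.1281]
0.145 438 [ 0.5499 -0.1733  0.145 ] [ 0.5762 -0.1477  0.1564] [ 0.5625 -0.1594  0.1522]
```

View pics/w1.png

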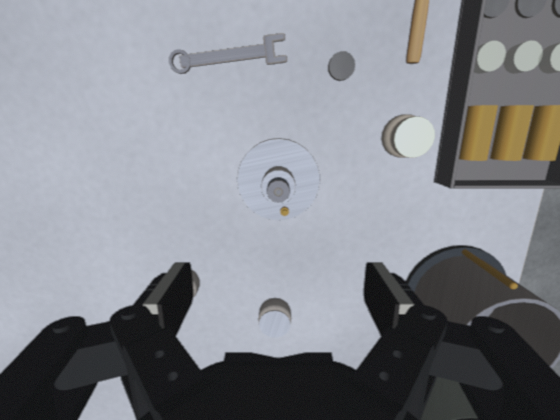

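Wrist view: head at (278,180) below the jaws, vent at (284,211) on the side away from both pads, nothing tall near the fingers. Descending to the boss.

```bash
python3 -m handwheel '[[[1,25,-0.7],[0,0,0],85],[[1,50,-0.7],[0,0,0],85],[[1,75,-0.7],[0,0,0],85],[[1,100,-0.7],[0,0,0],85],[[1,125,-0.7],[0,0,0],85],[[1,145,-0.7],[0,0,0],85],[[1,165,-0.7],[0,0,0],85],[[1,180,-0.7],[0,0,0],85],[[1,192,-0.7],[0,0,0],85],[[1,200,-0.7],[0,0,0],85],[[1,204,-0.7],[0,0,0],85],[[1,205,-0.7],[0,0,0],85]]' 70
python3 - <<'E'
from h import *; tell(.563,-.1607,.094)
E
```

```text
time_s: 3.07
position: [0.5619, -0.1598, 0.0942]
tool_rot: [0.501, -0.501, 0.499, -0.499]
ft_force: [0.3, 0.0, -0.2]
finger_gap: 0.0851
t 3.07 pos [ 0.5619 -0.1598  0.0942] F [ 0.3  0.  -0.2] gap 0.0851 q [-0.47  0.41  1.59 -0.    1.14 -0.47]
shift mm [0.9 0.2 1.1] turn [ 0.0031  0.0004 -0.0004]
```

```bash
python3 -m handwheel '[[[0,0,0],[0,0,0],60],[[0,0,0],[0,0,0],52],[[0,0,0],[0,0,0],47],[[0,0,0],[0,0,0],44],[[0,0,0],[0,0,0],42],[[0,0,0],[0,0,0],40],[[0,0,0],[0,0,0],35],[[0,0,0],[0,0,0],30],[[0,0,0],[0,0,0],30],[[0,0,0],[0,0,0],30]]' 70
python3 - <<'E'
from h import *; tell(.563,-.1607,.094)
E
```

```text
time_s: 3.9
position: [0.5633, -0.1606, 0.0963]
tool_rot: [0.5, -0.499, 0.5, -0.5]
ft_force: [-0.7, 0.9, 8.7]
finger_gap: 0.0298
t 3.9 pos [ 0.5633 -0.1606  0.0963] F [-0.7  0.9  8.7] gap 0.0298 q [-0.47  0.41  1.59 -0.    1.14 -0.47]
shift mm [ 0.1  2.3 -0.3] turn [-0.0003  0.0004  0.0014]
```

The gap reads 30 mm where the boss should have stopped the fingers at 42 mm. I'll look before doing anything else.

```bash
python3 - <<'E'
from h import *; from plant import camera
c=camera("wrist"); np.savez("w2.npz",**c); d=camera("scene"); np.savez("s2.npz",**d)
a=c["pixels"][:,:,::-1]; b=cv2.resize(d["pixels"][140:260,170:330,::-1],(560,420),interpolation=cv2.INTER_CUBIC)
cv2.imwrite("pics/x2.png",cv2.resize(np.hstack([a,b]),(800,300),interpolation=cv2.INTER_AREA)); tell(.563,-.1607,.094)
E
```

```text
t 4.0 pos [ 0.5633 -0.1606  0.0963] F [-1.   0.5  9. ] gap 0.0301 q [-0.47  0.41  1.59 -0.    1.14 -0.47]
shift mm [ 0.1  2.3 -0.3] turn [-0.0003  0.0004  0.0014]
```

View pics/x2.png

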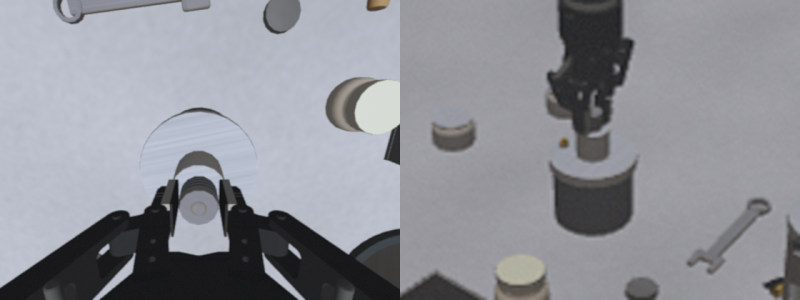

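The fingers are around the knob, resting on top of the boss (scene crop, near (592,125)). They are roughly 30 mm higher than the reported TCP implies. I'll measure the fingertips in the depth data.

```bash
python3 - <<'E'
from h import *
for n in("w1","w2","s2"):
    c=dict(np.load(n+".npz")); W=cloud(c); z=W[...,2]
    ctr=np.array([.5633,-.1603]); r=np.hypot(W[...,0]-ctr[0],W[...,1]-ctr[1])
    g=c["pixels"].max(-1)
    m=(r<.075)&(z>.10 if n!="w1" else z>.2)&(z<.5)
    if n=="w1":
        p=W[m]; print(n,"cam pos",(R.from_rotvec(c["rvec"]).inv().apply(-c["tvec"])).round(3)); print(np.histogram(p[:,2],bins=np.arange(.2,.5,.01)))
        for s in(-1,1):
            q=p[(p[:,0]-ctr[0])*s>.02]; print(s,"lowest z",np.percentile(q[:,2],[0,1,5,20]).round(4), q[q[:,2]<np.percentile(q[:,2],5)].mean(0).round(4))
    else:
        q=W[m&(g<70)]; print(n,len(q),"dark lowest",np.percentile(q[:,2],[0,1,3,5,10,20]).round(4))
        lo=q[q[:,2]<np.percentile(q[:,2],5)]; print(lo.mean(0).round(4),lo.min(0).round(4),lo.max(0).round(4))
        for a,b in((.085,.097),(.120,.135),(.145,.16)):
            k=W[(r<.06)&(z>a)&(z<b)&(g>=90)]; print(a,len(k),np.median(k,0).round(4))
E
```

```text
w1 cam pos [ 0.565 -0.087  0.473]
(array([    0,     0,     0,     0,     0,     0,     0,     0,     0,
           0,     0,     0,     0,     0,   460,  1164,  1480,  1457,
        1780,  9427,  9733, 13780,  8377,   358,     0,     0,     0,
           0,     0]), array([0.2 , 0.21, 0.22, 0.23, 0.24, 0.25, 0.26, 0.27, 0.28, 0.29, 0.3 ,
       0.31, 0.32, 0.33, 0.34, 0.35, 0.36, 0.37, 0.38, 0.39, 0.4 , 0.41,
       0.42, 0.43, 0.44, 0.45, 0.46, 0.47, 0.48, 0.49]))
-1 lowest z [0.3423 0.3492 0.3616 0.3924] [ 0.5194 -0.1571  0.3539]
1 lowest z [0.3415 0.3488 0.3618 0.3926] [ 0.6087 -0.1572  0.3539]
w2 46929 dark lowest [0.1309 0.1398 0.1496 0.1653 0.1795 0.1855]
[ 0.563  -0.1535  0.1483] [ 0.5352 -0.1714  0.1309] [ 0.5917 -0.1468  0.1653]
0.085 12096 [ 0.5629 -0.1391  0.0901]
0.12 1553 [ 0.5645 -0.1474  0.128 ]
0.145 2129 [ 0.5631 -0.1595  0.1522]
s2 2954 dark lowest [0.1278 0.1415 0.1548 0.1745 0.1976 0.2317]
[ 0.5722 -0.1546  0.1522] [ 0.5386 -0.1717  0.1278] [ 0.6097 -0.1438  0.1744]
0.085 376 [ 0.5788 -0.1473  0.0889]
0.12 33 [ 0.5643 -0.1481  0.1279]
0.145 18 [ 0.5601 -0.1519  0.1514]
```

In the depth data the open tips are at z = 0.342 with the reported TCP at 0.299. The swing accounts for 13 mm, so the physical fingers sit about 30 mm behind (above) the reported TCP; x and y agree. I'll apply that 30 mm correction from here on: back off, open, and go 30 mm deeper.

```bash
python3 -m handwheel '[[[0,-6,0],[0,0,0],30],[[0,-12,0],[0,0,0],40],[[0,-12,0],[0,0,0],85],[[0,-12,0],[0,0,0],85],[[0,-12,0],[0,0,0],85],[[0,-12,0],[0,0,0],85],[[0,-4,0],[0,0,0],85],[[0,6,0],[0,0,0],85],[[0,16,0],[0,0,0],85],[[0,25,0],[0,0,0],85],[[0,31,0],[0,0,0],85],[[0,32,0],[0,0,0],85]]' 70
python3 - <<'E'
from h import *; from plant import camera
c=camera("wrist"); np.savez("w3.npz",**c); tell(.563,-.1607,.064)
W=cloud(c); z=W[...,2]; r=np.hypot(W[...,0]-.563,W[...,1]+.1605); g=c["pixels"].max(-1)
q=W[(r<.075)&(g<70)&(z>.095)&(z<.4)]
for s in(-1,1):
    k=q[(q[:,0]-.563)*s>.035]; print(s,np.percentile(k[:,2],[0,1,5]).round(4))
E
```

```text
time_s: 5.0
position: [0.562, -0.16, 0.0621]
tool_rot: [0.501, -0.501, 0.499, -0.499]
ft_force: [0.4, -0.3, -0.1]
finger_gap: 0.0847
t 5.05 pos [ 0.5625 -0.1602  0.0628] F [ 0.7 -1.  -0.5] gap 0.0846 q [-0.47  0.44  1.62 -0.    1.08 -0.47]
shift mm [ 0.5 -1.2  0.5] turn [0.0019 0.0004 0.0002]
-1 [0.1064 0.1127 0.1236]
1 [0.1076 0.1134 0.1238]
```

```bash
python3 -m handwheel '[[[0,-1,0],[0,0,0],60],[[0,-1,0],[0,0,0],52],[[0,-1,0],[0,0,0],47],[[0,-1,0],[0,0,0],44],[[0,-1,0],[0,0,0],42],[[0,-1,0],[0,0,0],40],[[0,-1,0],[0,0,0],35],[[0,-1,0],[0,0,0],30],[[0,-1,0],[0,0,0],30],[[0,-1,0],[0,0,0],30]]' 70
python3 - <<'E'
from h import *; tell(.563,-.1607,.064)
E
```

```text
time_s: 5.88
position: [0.5632, -0.1604, 0.0648]
tool_rot: [0.5, -0.5, 0.5, -0.5]
ft_force: [-0.2, 0.6, 5.5]
finger_gap: 0.0402
t 5.88 pos [ 0.5632 -0.1604  0.0648] F [-0.2  0.6  5.5] gap 0.0402 q [-0.47  0.44  1.62 -0.    1.08 -0.47]
shift mm [ 0.3  0.8 -0.2] turn [ 0.0001 -0.0001  0.0008]
```

Gripped: the gap stopped at about 40 mm. A slow lift with a check comes next.

```bash
python3 -m handwheel '[[[0,-3,0],[0,0,0],30],[[0,-7,0],[0,0,0],30],[[0,-13,0],[0,0,0],30],[[0,-21,0],[0,0,0],30],[[0,-30,0],[0,0,0],30],[[0,-40,0],[0,0,0],30],[[0,-50,0],[0,0,0],30],[[0,-60,0],[0,0,0],30],[[0,-67,0],[0,0,0],30],[[0,-70,0],[0,0,0],30],[[0,-70,0],[0,0,0],30]]' 80
python3 - <<'E'
from h import *; from plant import camera
c=camera("wrist"); np.savez("w4.npz",**c); tell(.563,-.1607,.064)
d=camera("scene"); b=cv2.resize(d["pixels"][120:260,170:390,::-1],(700,445),interpolation=cv2.INTER_CUBIC); cv2.imwrite("pics/s4.png",b)
W=cloud(c); z=W[...,2]; r=np.hypot(W[...,0]-.563,W[...,1]+.1605); g=c["pixels"].max(-1)
m=(r<.065)&(g>80); print(np.histogram(z[m],bins=np.arange(.13,.26,.01)))
p=W[m&(z>.145)&(z<.172)]; A=np.c_[p[:,:2]-[.563,-.16],np.ones(len(p))]; print("plane",np.linalg.lstsq(A,p[:,2],rcond=None)[0].round(4),p.min(0).round(4),p.max(0).round(4))
E
```

```text
time_s: 6.8
position: [0.5638, -0.1606, 0.1361]
tool_rot: [0.5, -0.499, 0.501, -0.5]
ft_force: [0.0, -0.0, -8.4]
finger_gap: 0.0403
t 6.85 pos [ 0.5633 -0.1604  0.1352] F [-0.5 -0.7 -8.4] gap 0.04 q [-0.47  0.37  1.54 -0.    1.23 -0.47]
shift mm [ 0.2 71.2 -0.4] turn [-0.0006 -0.0001  0.0012]
(array([    0,    34,   607, 14542,   567,   661,  3088,   568,   193,
        2888,   170,   187]), array([0.13, 0.14, 0.15, 0.16, 0.17, 0.18, 0.19, 0.2 , 0.21, 0.22, 0.23,
       0.24, 0.25]))
plane [ 0.0022 -0.0158  0.1617] [ 0.5097 -0.2107  0.1471] [ 0.6183 -0.106   0.172 ]
```

View pics/s4.png

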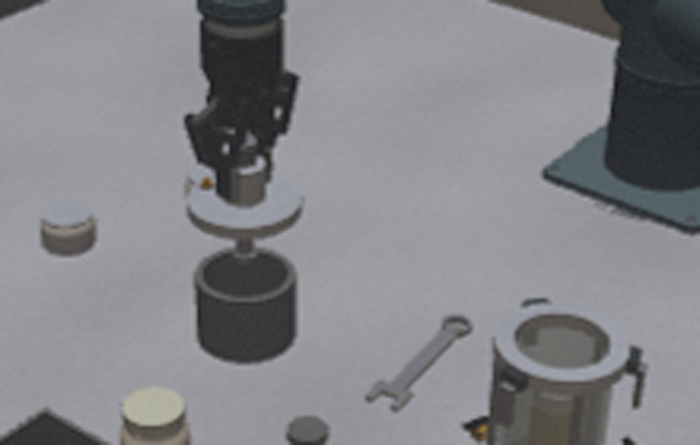

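The head is lifted clear: 8.4 N carried, gap steady, piston hanging through it and out of the pipe mouth. The cell is at lower right. I'll go higher and across, stopping short of the cell to measure the flange with the wrist camera.

```bash
python3 -m handwheel '[[[0,-6,0],[0,0,0],30],[[0,-16,0],[0,0,0],30],[[0,-30,0],[0,0,0],30],[[0,-46,0],[0,0,0],30],[[0,-62,0],[0,0,0],30],[[-3,-78,0],[0,0,0],30],[[-8,-94,1],[0,0,0],30],[[-16,-110,2],[0,0,0],30],[[-27,-125,3],[0,0,0],30],[[-42,-138,4],[0,0,0],30],[[-60,-148,6],[0,0,0],30],[[-80,-155,8],[0,0,0],30]]' && python3 -m handwheel '[[[-16,-1,2],[0,0,0],30],[[-35,-1,4],[0,0,0],30],[[-54,-1,6],[0,0,0],30],[[-73,-1,8],[0,0,0],30],[[-92,-1,10],[0,0,0],30],[[-111,-1,12],[0,0,0],30],[[-128,-1,14],[0,0,0],30],[[-142,-1,16],[0,0,0],30],[[-152,-1,18],[0,0,0],30],[[-158,-1,19],[0,0,0],30],[[-160,-1,19],[0,0,0],30],[[-160,-1,19],[0,0,0],30]]'
python3 - <<'E'
from h import *; from plant import camera
c=camera("wrist"); np.savez("w5.npz",**c); tell(.59,.08,.29); cv2.imwrite("pics/w5.png",c["pixels"][:,:,::-1])
W=cloud(c); z=W[...,2]
m=(abs(z-.175)<.006)&(np.hypot(W[...,0]-.59,W[...,1]-.207)<.075); p=W[m]
print(len(p),np.median(p,0).round(4),p.min(0).round(4),p.max(0).round(4))
m=(abs(z-.128)<.006)&(np.hypot(W[...,0]-.59,W[...,1]-.207)<.03); p=W[m]; print("cap",len(p),p.min(0).round(4),p.max(0).round(4))
E
```

```text
time_s: 7.9
position: [0.5714, -0.0801, 0.2916]
tool_rot: [0.5, -0.499, 0.501, -0.5]
ft_force: [0.1, 0.2, -8.4]
finger_gap: 0.0401
time_s: 8.9
position: [0.5905, 0.0799, 0.2923]
tool_rot: [0.5, -0.499, 0.501, -0.5]
ft_force: [-0.3, 0.3, -8.5]
finger_gap: 0.0403
t 8.95 pos [0.5905 0.0793 0.2923] F [ 0.3 -0.1 -7.5] gap 0.04 q [-0.05  0.3   1.26 -0.    1.58 -0.05]
shift mm [-0.7  2.3 -0.5] turn [-0.0012 -0.0014  0.0022]
6863 [0.5909 0.2054 0.175 ] [0.5349 0.1502 0.169 ] [0.6559 0.254  0.178 ]
cap 1110 [0.572  0.1886 0.1223] [0.6089 0.2262 0.1307]
```

View pics/w5.png

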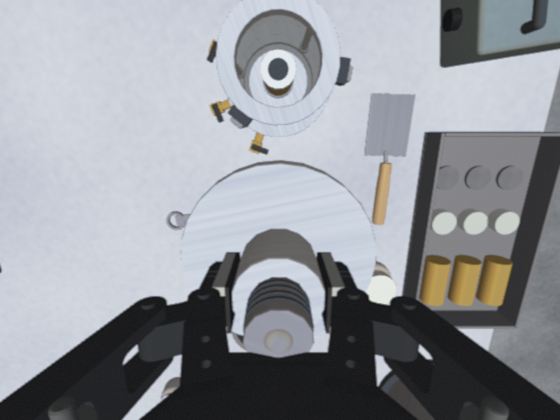

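Wrist view: flange at about (278,65), slightly cropped by the image edge, white cap at (278,70), held head's plate at (278,245). Fitting flange, mouth, cap and plate in this one view cancels the calibration error.

```bash
python3 - <<'E'
from h import *
c=dict(np.load("w5.npz")); W=cloud(c); z=W[...,2]; g=c["pixels"]
def bnd(m,z0):
    cs,_=cv2.findContours(m.astype(np.uint8),cv2.RETR_CCOMP,cv2.CHAIN_APPROX_NONE)
    k=np.vstack([q[:,0] for q in cs if len(q)>30]).astype(float); k=k[(k[:,1]>2)]
    return ray(c,k,z0)
m=(abs(z-.175)<.008)&(np.hypot(W[...,0]-.59,W[...,1]-.207)<.075); m=cv2.morphologyEx(m.astype(np.uint8),cv2.MORPH_CLOSE,np.ones((3,3)))
q=bnd(m,.175); r=np.hypot(*(q[:,:2]-[.5905,.2074]).T)
for n,lo,hi,rr in(("outer",.05,.062,.056),("mouth",.034,.046,.0395)):
    k=q[(r>lo)&(r<hi)]; print(n,len(k),circ(k,rr)[0][:2].round(4),circ(k)[0].round(4),circ(k)[1].round(4))
m=(abs(z-.128)<.008)&(np.hypot(W[...,0]-.59,W[...,1]-.207)<.03)
k=edgepts(c,.128,m); print("cap",circ(k,.019)[0][:2].round(4),circ(k)[0].round(4))
# plate
t=np.array([.5905,.0795])
p=W[(abs(z-.318)<.012)&(np.hypot(W[...,0]-t[0],W[...,1]-t[1])<.06)&(np.hypot(W[...,0]-t[0],W[...,1]-t[1])>.027)&(W[...,1]>.09)&(g.min(-1)>90)]
A=np.c_[p[:,:2]-t,np.ones(len(p))]
for _ in range(4):
    s=np.linalg.lstsq(A,p[:,2],rcond=None)[0]; e=abs(p[:,2]-A@s); ok=e<np.median(e)*3; A,p=A[ok],p[ok]
print("plate plane",s.round(4),len(p),np.median(e))
m=(abs(z-.318)<.012)&(g.min(-1)>60); m=cv2.morphologyEx(m.astype(np.uint8),cv2.MORPH_OPEN,np.ones((3,3)))
k=edgepts(c,s[2],m); rr=np.hypot(*(k[:,:2]-t).T); k=k[(rr>.05)&(rr<.06)&(k[:,1]>.085)]
print("plate",len(k),circ(k,.055)[0][:2].round(4),circ(k)[0].round(4))
for n,a,b in (("boss",.345,.365),("knob",.37,.395)):
    p=W[(z>a)&(z<b)&(np.hypot(W[...,0]-t[0],W[...,1]-t[1])<.024)]; print(n,p.min(0).round(4),p.max(0).round(4))
E
```

```text
outer 274 [0.5906 0.2074] [0.5904 0.2069 0.0551] 0.0013
mouth 260 [0.5903 0.2057] [0.5903 0.2058 0.0386] 0.0003
cap [0.5902 0.2068] [0.5902 0.2068 0.0184]
plate plane [ 0.0011 -0.005   0.3177] 9394 0.00038232795768322614
plate 265 [0.5905 0.0797] [0.5905 0.0819 0.0532]
boss [0.5678 0.0669 0.345 ] [0.6133 0.1006 0.365 ]
knob [0.5698 0.072  0.37  ] [0.611  0.0975 0.395 ]
```

The held head is level within 0.005 rad and centred on the TCP. I need 127 mm in +y and then about 128 mm down. Across first, then the descent to about 12 mm above home.

```bash
python3 -m handwheel '[[[-10,0,0],[0,0,0],30],[[-24,0,0],[0,0,0],30],[[-40,0,0],[0,0,0],30],[[-57,0,0],[0,0,0],30],[[-74,0,0],[0,0,0],30],[[-90,0,0],[0,0,0],30],[[-104,0,0],[0,0,0],30],[[-115,0,0],[0,0,0],30],[[-122,0,0],[0,0,0],30],[[-126,0,0],[0,0,0],30],[[-127,0,0],[0,0,0],30],[[-127,0,0],[0,0,0],30]]' && python3 - <<'E'
from h import *; from plant import ctrl; import time
tell(.5902,.2068,.177)
E
```

```text
time_s: 9.95
position: [0.5908, 0.2061, 0.292]
tool_rot: [0.5, -0.499, 0.501, -0.499]
ft_force: [-0.5, -0.4, -8.4]
finger_gap: 0.0403
t 9.95 pos [0.5908 0.2061 0.292 ] F [-0.5 -0.4 -8.4] gap 0.0403 q [ 0.16  0.36  1.17 -0.    1.61  0.16]
shift mm [ -1.  115.   -0.7] turn [-0.0011 -0.0015  0.0026]
```

```bash
python3 -m handwheel '[[[0,6,0],[0,0,0],30],[[0,16,0],[0,0,0],30],[[0,28,0],[0,0,0],30],[[0,41,0],[0,0,0],30],[[0,54,0],[0,0,0],30],[[0,67,0],[0,0,0],30],[[0,79,0],[0,0,0],30],[[0,90,0],[0,0,0],30],[[0,99,0],[0,0,0],30],[[0,106,0],[0,0,0],30],[[0,110,0],[0,0,0],30],[[0,112,0],[0,0,0],30]]' && python3 - <<'E'
from h import *; from plant import camera
tell(.5902,.2068,.1646)
c=camera("wrist"); np.savez("w6.npz",**c); d=camera("scene")
a=c["pixels"][:,:,::-1]; b=cv2.resize(d["pixels"][170:305,260:440,::-1],(560,420),interpolation=cv2.INTER_CUBIC)
cv2.imwrite("pics/x6.png",cv2.resize(np.hstack([a,b]),(800,300),interpolation=cv2.INTER_AREA))
E
```

```text
time_s: 10.95
position: [0.5907, 0.2057, 0.1792]
tool_rot: [0.5, -0.5, 0.501, -0.499]
ft_force: [-1.0, -0.3, -7.0]
finger_gap: 0.0398
t 10.95 pos [0.5907 0.2057 0.1792] F [-1.  -0.3 -7. ] gap 0.0398 q [ 0.16  0.41  1.37 -0.    1.36  0.16]
shift mm [-1.2 14.6 -0.5] turn [-0.0003 -0.0016  0.0028]
```

View pics/x6.png

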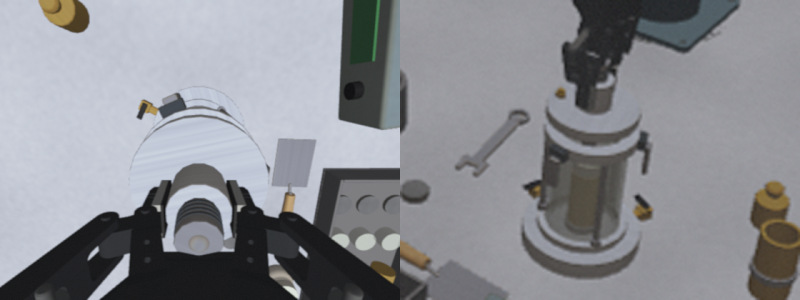

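The head sits above and concentric with the flange, with the piston inside the mouth. Lowering slowly, with a small −0.7 mm tool-x correction.

```bash
python3 -m handwheel '[[[-0.5,1.5,-0.3],[0,0,0],30],[[-0.7,3,-0.4],[0,0,0],30],[[-0.7,4.5,-0.4],[0,0,0],30],[[-0.7,6,-0.4],[0,0,0],30],[[-0.7,7.5,-0.4],[0,0,0],30],[[-0.7,9,-0.4],[0,0,0],30],[[-0.7,10,-0.4],[0,0,0],30],[[-0.7,11,-0.4],[0,0,0],30],[[-0.7,12,-0.4],[0,0,0],30],[[-0.7,12,-0.4],[0,0,0],30]]' && python3 - <<'E'
from h import *; tell(.5902,.2068,.1646)
E
```

```text
time_s: 11.88
position: [0.5906, 0.2065, 0.168]
tool_rot: [0.5, -0.499, 0.501, -0.499]
ft_force: [-0.7, 0.1, -4.5]
finger_gap: 0.0398
t 11.88 pos [0.5906 0.2065 0.168 ] F [-0.7  0.1 -4.5] gap 0.0398 q [ 0.16  0.41  1.39 -0.    1.34  0.16]
shift mm [-0.3  3.4 -0.4] turn [-0.0014 -0.0015  0.0026]
```

The piston's weight is now on the cap. Last few mm in small steps.

```bash
python3 -m handwheel '[[[0,0.6,0],[0,0,0],30],[[0,1.2,0],[0,0,0],30],[[0,1.8,0],[0,0,0],30],[[0,2.4,0],[0,0,0],30],[[0,2.4,0],[0,0,0],30]]' && python3 -m handwheel '[[[0,0.5,0],[0,0,0],30],[[0,1,0],[0,0,0],30],[[0,1,0],[0,0,0],30]]'
```

```text
time_s: 12.3
position: [0.5906, 0.2064, 0.1654]
tool_rot: [0.5, -0.499, 0.501, -0.499]
ft_force: [-0.7, -0.5, -5.2]
finger_gap: 0.0403
time_s: 12.55
position: [0.5906, 0.2064, 0.1648]
tool_rot: [0.5, -0.499, 0.501, -0.499]
ft_force: [-0.6, -0.8, -2.0]
finger_gap: 0.0402
```

```bash
python3 -m handwheel '[[[0,0.4,0],[0,0,0],30],[[0,0.8,0],[0,0,0],30],[[0,0.8,0],[0,0,0],30]]'; python3 - <<'E'
from h import *; from plant import camera
c=camera("wrist"); np.savez("w7.npz",**c); tell(.5902,.2068,.1646)
W=cloud(c); z=W[...,2]; g=c["pixels"]; t=np.array([.5904,.2066]); rr=np.hypot(W[...,0]-t[0],W[...,1]-t[1])
p=W[(abs(z-.19)<.008)&(rr<.053)&(rr>.027)&(W[...,1]>.215)&(g.min(-1)>90)]
A=np.c_[p[:,:2]-t,np.ones(len(p))]
for _ in range(4):
    s=np.linalg.lstsq(A,p[:,2],rcond=None)[0]; e=abs(p[:,2]-A@s); ok=e<np.median(e)*3; A,p=A[ok],p[ok]
print("plate plane",s.round(4))
E
```

```text
time_s: 12.8
position: [0.5907, 0.2064, 0.1649]
tool_rot: [0.5, -0.499, 0.502, -0.5]
ft_force: [-1.0, -1.4, 3.1]
finger_gap: 0.04
t 12.85 pos [0.5907 0.2064 0.1648] F [-2.1 -0.5  3.6] gap 0.0397 q [ 0.16  0.42  1.4  -0.    1.33  0.16]
shift mm [-0.4  0.2 -0.5] turn [-0.0023 -0.0015  0.0026]
plate plane [ 0.0003 -0.0003  0.1902]
```

The plate top is at 0.1902 and level to 0.0003 rad, so the head is fully home. I'll let go, rest, then rise to knob height.

```bash
python3 -m handwheel '[[[0,-0.5,0],[0,0,0],42],[[0,-0.5,0],[0,0,0],46],[[0,-0.5,0],[0,0,0],52],[[0,-0.5,0],[0,0,0],60],[[0,-0.5,0],[0,0,0],70],[[0,-0.5,0],[0,0,0],85],[[0,-0.5,0],[0,0,0],85],[[0,-0.5,0],[0,0,0],85],[[0,-0.5,0],[0,0,0],85],[[0,-0.5,0],[0,0,0],85]]'; python3 - <<'E'
from h import *; from plant import camera
c=camera("wrist"); np.savez("w8.npz",**c); tell(.5902,.2068,.201); cv2.imwrite("pics/w8.png",c["pixels"][:,:,::-1])
W=cloud(c); z=W[...,2]; g=c["pixels"]; t=np.array([.5904,.2066]); rr=np.hypot(W[...,0]-t[0],W[...,1]-t[1])
p=W[(abs(z-.19)<.008)&(rr<.053)&(rr>.027)&(W[...,1]>.215)&(g.min(-1)>90)]
A=np.c_[p[:,:2]-t,np.ones(len(p))]
for _ in range(4):
    s=np.linalg.lstsq(A,p[:,2],rcond=None)[0]; e=abs(p[:,2]-A@s); ok=e<np.median(e)*3; A,p=A[ok],p[ok]
print("plate plane",s.round(4))
p=W[(abs(z-.26)<.008)&(rr<.025)]; print("knob top",np.median(p,0).round(4),p.min(0).round(4),p.max(0).round(4))
q=W[(z>.2)&(z<.4)&(rr<.09)&(g.max(-1)<70)]
for s in(-1,1):
    k=q[(q[:,0]-t[0])*s>.03]; print("tip",s,np.percentile(k[:,2],[0,1,5]).round(4)); k=k[k[:,2]<.235]; print(k.min(0).round(4),k.max(0).round(4))
E
```

```text
time_s: 13.68
position: [0.5907, 0.2064, 0.1653]
tool_rot: [0.5, -0.499, 0.502, -0.5]
ft_force: [-0.1, -0.6, 0.1]
finger_gap: 0.085
t 13.73 pos [0.5907 0.2064 0.1653] F [0.3 0.6 0.4] gap 0.0848 q [ 0.16  0.42  1.39 -0.    1.33  0.16]
shift mm [ -0.3 -35.7  -0.4] turn [-0.0023 -0.0015  0.0026]
plate plane [ 0.0002 -0.0002  0.1902]
knob top [0.5907 0.2142 0.2597] [0.5776 0.204  0.252 ] [0.6039 0.2199 0.2633]
tip -1 [0.21   0.2162 0.2287]
[0.5349 0.1955 0.21  ] [0.5487 0.2184 0.235 ]
tip 1 [0.2114 0.2176 0.2299]
[0.6326 0.1966 0.2114] [0.6468 0.2183 0.235 ]
```

View pics/w8.png

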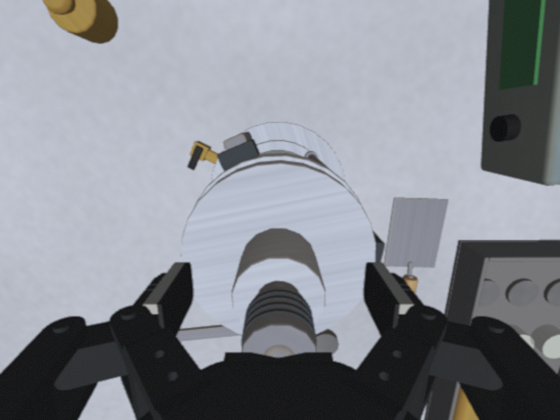

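The head stays home (0.1902) with the jaws wide open around it, knob top at 0.260 so the piston stands on the cap, and knob and jaw centres agree in x (0.5907). Rising 36 mm and closing gently on the knob.

```bash
python3 -m handwheel '[[[0,-4,0],[0,0,0],85],[[0,-10,0],[0,0,0],85],[[0,-17,0],[0,0,0],85],[[0,-24,0],[0,0,0],85],[[0,-30,0],[0,0,0],85],[[0,-34,0],[0,0,0],85],[[0,-36,0],[0,0,0],70],[[0,-36,0],[0,0,0],60],[[0,-36,0],[0,0,0],50],[[0,-36,0],[0,0,0],42],[[0,-36,0],[0,0,0],36],[[0,-36,0],[0,0,0],36]]' 25; python3 - <<'E'
from h import *; from plant import camera
c=camera("wrist"); np.savez("w9.npz",**c); tell(.5907,.2066,.201)
W=cloud(c); z=W[...,2]; g=c["pixels"]; t=np.array([.5907,.2066]); rr=np.hypot(W[...,0]-t[0],W[...,1]-t[1])
p=W[(abs(z-.26)<.006)&(rr<.016)]; print("knob top",np.median(p,0).round(4),p.min(0).round(4),p.max(0).round(4))
q=W[(z>.225)&(z<.25)&(rr<.05)&(g.max(-1)<80)]
for s in(-1,1):
    k=q[((q[:,0]-t[0])*s>.014)]; print("tip",s,len(k),np.percentile(k[:,2],[0,1,5]).round(4) if len(k) else"",k.min(0).round(4),k.max(0).round(4))
E
```

```text
time_s: 14.73
position: [0.5904, 0.2064, 0.2009]
tool_rot: [0.5, -0.499, 0.501, -0.499]
ft_force: [1.1, -0.2, -0.1]
finger_gap: 0.0362
t 14.78 pos [0.5905 0.2065 0.201 ] F [-0.4 -0.2 -0.2] gap 0.0359 q [ 0.16  0.39  1.34 -0.    1.41  0.16]
shift mm [-0.1 -0.   0.2] turn [-0.0016 -0.0015  0.0027]
knob top [0.5906 0.2086 0.2601] [0.5775 0.1936 0.254 ] [0.6037 0.2195 0.2643]
tip -1 335 [0.2351 0.2369 0.2385] [0.5594 0.1967 0.2351] [0.5726 0.2182 0.25  ]
tip 1 295 [0.2387 0.239  0.2399] [0.6081 0.199  0.2387] [0.6216 0.2182 0.25  ]
```

```bash
python3 -m handwheel '[[[0,0,0],[0,0,0],33],[[0,0,0],[0,0,0],30],[[0,0,0],[0,0,0],28],[[0,0,0],[0,0,0],27],[[0,0,0],[0,0,0],26],[[0,0,0],[0,0,0],25],[[0,0,0],[0,0,0],24],[[0,0,0],[0,0,0],22],[[0,0,0],[0,0,0],20],[[0,0,0],[0,0,0],20],[[0,0,0],[0,0,0],20]]' 25; python3 - <<'E'
from h import *; tell(.5907,.2066,.221)
E
```

```text
time_s: 15.7
position: [0.5906, 0.2065, 0.2011]
tool_rot: [0.5, -0.499, 0.502, -0.499]
ft_force: [-0.3, -0.9, 0.9]
finger_gap: 0.0254
t 15.7 pos [0.5906 0.2065 0.2011] F [-0.3 -0.9  0.9] gap 0.0254 q [ 0.16  0.39  1.34 -0.    1.41  0.16]
shift mm [ -0.1 -19.9   0.2] turn [-0.002  -0.0015  0.0027]
```

Gripped at 25.4 mm with almost no side force. First half of the draw, then a force check.

```bash
python3 -m handwheel '[[[0,-0.5,0],[0,0,0],20],[[0,-1.2,0],[0,0,0],20],[[0,-2.2,0],[0,0,0],20],[[0,-3.5,0],[0,0,0],20],[[0,-5,0],[0,0,0],20],[[0,-6,0],[0,0,0],20],[[0,-6,0],[0,0,0],20]]'
```

```text
time_s: 16.28
position: [0.5906, 0.2065, 0.2074]
tool_rot: [0.5, -0.499, 0.502, -0.5]
ft_force: [-1.0, -0.0, -3.1]
finger_gap: 0.0253
```

Only the piston's weight (3.1 N) and no side load. On to 20 mm.

```bash
python3 -m handwheel '[[[0,-1,0],[0,0,0],20],[[0,-2.5,0],[0,0,0],20],[[0,-4.5,0],[0,0,0],20],[[0,-6.5,0],[0,0,0],20],[[0,-8.5,0],[0,0,0],20],[[0,-10.5,0],[0,0,0],20],[[0,-12,0],[0,0,0],20],[[0,-13,0],[0,0,0],20],[[0,-13.7,0],[0,0,0],20],[[0,-13.7,0],[0,0,0],20],[[0,-13.7,0],[0,0,0],20],[[0,-13.7,0],[0,0,0],20]]'; python3 - <<'E'
from h import *; from plant import camera,ctrl
c=camera("wrist"); d=camera("scene"); tell(.5907,.2066,.221); print(ctrl.get_state()["moment"].round(3))
a=c["pixels"][:,:,::-1]; b=cv2.resize(d["pixels"][150:285,260:440,::-1],(560,420),interpolation=cv2.INTER_CUBIC)
cv2.imwrite("pics/x10.png",cv2.resize(np.hstack([a,b]),(800,300),interpolation=cv2.INTER_AREA))
W=cloud(c); z=W[...,2]; g=c["pixels"]; t=np.array([.5907,.2066]); rr=np.hypot(W[...,0]-t[0],W[...,1]-t[1])
p=W[(abs(z-.28)<.008)&(rr<.016)]; print("knob top",np.median(p,0).round(4))
k=edgepts(c,.19,(abs(z-.19)<.006)&(rr<.07)&(g.min(-1)>80)); r2=np.hypot(*(k[:,:2]-t).T); k=k[(r2>.05)&(r2<.06)&(k[:,1]>.21)]; print("plate centre",circ(k,.055)[0][:2].round(4),len(k))
p=W[(abs(z-.19)<.008)&(rr<.053)&(rr>.027)&(W[...,1]>.215)&(g.min(-1)>90)]
A=np.c_[p[:,:2]-t,np.ones(len(p))]
for _ in range(4):
    s=np.linalg.lstsq(A,p[:,2],rcond=None)[0]; e=abs(p[:,2]-A@s); ok=e<np.median(e)*3; A,p=A[ok],p[ok]
print("plate plane",s.round(4))
E
```

```text
time_s: 17.28
position: [0.5905, 0.2066, 0.221]
tool_rot: [0.5, -0.499, 0.501, -0.499]
ft_force: [0.3, 0.1, -3.5]
finger_gap: 0.0251
t 17.38 pos [0.5905 0.2066 0.221 ] F [-0.9 -0.4 -4.3] gap 0.0254 q [ 0.16  0.38  1.31 -0.    1.45  0.16]
shift mm [-0.  -0.   0.2] turn [-0.0019 -0.0015  0.0027]
[0.014 0.033 0.04 ]
knob top [0.5906 0.2092 0.2799]
plate centre [0.5906 0.2056] 203
plate plane [0.0005 0.0004 0.1902]
```

View pics/x10.png

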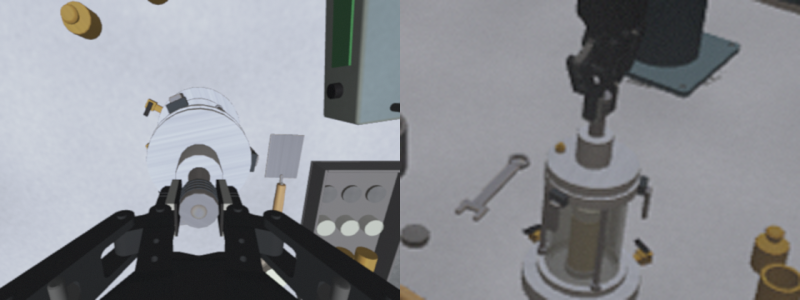

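Both views show the knob held between the pads with the rod drawn out of the boss, and the head flat on the flange. The knob top is at 0.280 (was 0.260) and the plate is still at 0.1902 and level. Handing in.

```bash
python3 -c "
from plant import sign_off
print(sign_off())"
```

```text
the job is handed in; nothing more can be done
None
```

I lifted the head off the pipe by its boss, lowered it onto the cell's flange and let go. I then drew the piston up by its knob and handed the job in still holding it, at about 17.4 s on the robot's clock; no verdict was reported.

**Last checks:**
- **Head:** Plate top at z = 0.1902 m, the height expected when fully home, and level within 0.001 rad. Its centre measured (0.5906, 0.2056), about 1.2 mm from the cell axis found earlier.
- **Piston:** Knob top rose from 0.260 to 0.280 m, so the tip is about 20 mm above the cap. The grip is steady at 25.4 mm opening.
- **Forces:** The vertical load was 3.1 to 4.3 N, about the piston's own weight, and the side force read about 1 N or less. I did not see the bore force directly.

**What disagreed:**
- **Fingertip position:** The depth images put the fingertips about 30 mm farther back than the reported TCP implies. Because of this my first close missed the boss: the fingers closed around the knob and rested on the boss top with about 9 N, moving nothing that I could see. I backed off, applied the 30 mm correction to every later move, and the second grip held.
- **Boss opening:** With the boss gripped, the gap read about 40 mm, not the stated 42 mm.

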